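Fit out the nose pod of a model aircraft and close its hatch

TASK

Equip the aircraft's nose pod in this order: lay the charged yellow battery lengthwise on the floor of the bay, set the plywood tray over it so that it rests on the ledges at both ends of the bay, stand the black autopilot in the red frame of the tray, and close the bay with the orange hatch, seated flat inside the rim. Lower each thing into place rather than dropping it, let go of it, and leave the spent blue battery where it lies.

Things in the scene. Friction and masses are not known exactly. Their poses are not given: they have to be found in the camera images.
- pod: Fixed white foam nose section, 198x138, 68 high; round nose 55 long at +x. Origin: underside, below the bay's centre (all steps centred on it); x to the nose. Open stepped bay, inside sizes x by y: floor at z 14, 115x90; above end ledges (ply) at z 44, 146x90; hatch seat at z 60 inside a raised rim 174x118, rim top z 68. Low ply cradle boards (26 high) reach y +-88. All in mm.
- battery_yellow: Charged battery: block with yellow wrap, thin white band, black ends, 95 (x) x 34 (y) x 26 mm high, 0.18 kg. Origin: centre of its underside; x along its length. Either way round is the same. Lies flat at the start.
- battery_blue: Spent battery, to be left alone: same size and shape as the yellow one but with blue wrap. Origin: centre of its underside; x along its length.
- tray: Plywood tray 136 (x) x 74 (y) x 4 mm with a red square frame on its middle: 58x58 outside, 48x48 inside, 12 high (top 16 above the underside). 0.07 kg. Origin: centre of the underside; x along its length. Either way round is the same. Hold it by the outside of the frame, fingers closing along x; in the bay there is less room along y. Lies right way up at the start.
- autopilot: Autopilot: black block 38 x 38 mm, 30 mm high, light grey top with a blue dot, 0.07 kg. Origin: centre of its underside, z up. Any of the four ways round will do. It stands on the plywood inside the tray's frame, its top 18 mm clear above it.
- hatch: Orange hatch: hollow cover, open below, 164 (x) x 108 (y) mm, top 30 mm above its lower edge, 26 mm deep inside; white stripes, dark slots and, mid-top, a solid grip rib 70 (x) x 28 (y) mm, from 30 to 54 mm above the lower edge. 0.11 kg. Origin: centre of the lower edge's plane; x along length and rib. Either way round fits. Lies open side down at the start.
Not all that is in view belongs to the job. What is shaped like the autopilot but pink is not meant.

How it is judged:
By the outcome, as a careful person would: the job done as asked, in the order asked, and still so for the second after the job is handed in, with the robot touching nothing.
It also fails if it takes over 128 s, if anything falls off the work surface, if the arm or the gripper's body presses on something with over 40 N, if the wrist force passes 120 N, or if a joint passes its speed limit or range.

ROBOT

A 6-joint arm with a two-finger parallel gripper is mounted at the origin on the work surface. World frame = base frame: x ahead of the robot, y to its left, z up, the work surface at z = 0. Lengths are in mm, angles in rad, forces in N, time in s.
With the tool pointing down it reaches from about 350 to 850 mm from the base axis. Payload 8.1 kg.
Tool frame: the origin (TCP) lies at the very end of the fingers, on their centre line; the grasp point (between the pads) lies 19 mm behind it; z points along the fingers, y is the line along which they close (so a half turn about z gives the same grasp; the last joint's range is limited). The gripper opens to 85 mm and grips with 20 to 120 N. Pads are 22 mm wide; open, the fingers measure 114 mm over their backs; the gripper's body (76 mm by 85 mm) begins 54 mm behind the grasp point. The pads swing forward as they close: fully open they stand 13 mm farther back than shut.
Start: joints at [1.261, 0.13, 1.488, -0, 1.523, -0.085], TCP at [133.724, 584.913, 231.292] pointing down, gripper open.
Joint ranges: [-2.96, 2.96], [-0.89, 2.26], [0.02, 2.5], [-1.34, 4.48], [0, 2.73], [-2.66, 2.66]. Speed limits (rad/s): [2.39, 2.39, 2.79, 3.14, 3.14, 3.14].

INTERFACE

Orientations are given as a unit quaternion [w, x, y, z].
In Python, from cell import * gives the robot as it stands.
- The arm moves only by the shell command python3 -m jog 'ROWS' [FORCE]. ROWS is JSON, a list that holds one entry, the list of rows, each a list of 5 numbers: the closure, from -1 (fully open) to 1 (shut), then the shift along the tool's x, y, z in units of 500 mm (1.0 is 500 mm), then the turn about the tool's z in units of 90 degrees (1.0 is 90 degrees). A call has 1 to 8 rows; each row shifts and turns the commanded pose from where the row before left it, along the tool's axes as they then stand; what a row does not reach is not made up. A row lasts 1/10 s, in which the tool goes at most 50 mm and 8.59 degrees, less where a joint would pass 70% of its speed; a pose out of reach is approached as far as the arm can. A call with a number of a shift or a turn outside -1 to 1 is refused whole. A call with a gripper value outside its range is refused whole. The fingers move at their own pace and stop on an object; FORCE is the grip in N (left out, the last holds). Time passes only in rows, so rows that do not move let the fingers close. It gives the time, the measured TCP pose, the force, the opening and the grip force at its end, in the units of the state.
- sense(): the state, without advancing time (a new reading comes with each control period).
- get_image(name): name is "scene" or "top" or "wrist"; returns a dict with "pixels" (420x560x3 uint8, red, green, blue), "mtx" (3x3 intrinsics, pixels), "k1" (the pictures are not rectified: a ray, as slopes to the right and down, at radius r is drawn at 1 + k1 r^2 times it, then the intrinsics apply), "camera_from_world" (4x4, takes a point from world to camera coordinates). Camera axes: x right, y up, looking along -z (the intrinsics and any distortion apply to the point x, -y, -z); pixel columns grow to the right and rows downward; lengths in mm; the calibration is good to about 2 mm. A picture is of the moment at which its call begins. There is no depth.
- sign_off(): hands the job in; it is judged then, once.
The state is a dict: "clock": time; "joint_pos": joint angles; "qvel": joint speeds; "tau": joint torques, N m; "tool_pos": TCP position; "eef_rot": TCP orientation; "force": force on the tool from outside, world axes, zero at the start; "wrist_torque": the same for the moment, N m; "opening": finger opening in mm; "grasp_force": force on a finger pad.
Only numpy, scipy, OpenCV 4.12 (cv2) and the standard library are available. Lean on these libraries where they do the work, as an engineer would, in place of code of your own. Each camera call takes 0.05 s, during which the arm holds its last target. There are 200 camera calls.

## Working session

There is one attempt and no reset: what is moved stays moved. The work goes in short steps, Python scripts to look and compute and a shell command to move; the robot and the scene stay as the last step left them, time stands still between calls to the robot, and variables do not carry over. Pictures are saved under pics/ and viewed, at most 14 in all, crops included, and the job is handed in when it is done.

```bash
ls; mkdir -p pics; cat > h.py <<'E'
from cell import *
import numpy as np, cv2
def grab(n,f=None):
    im=get_image(n)
    if f: cv2.imwrite('pics/'+f+'.png',im['pixels'][:,:,::-1])
    return im
def ray(im,u,v):
    K=im['mtx'];k=im['k1']
    d=np.array([(u-K[0,2])/K[0,0],(v-K[1,2])/K[1,1]]);s=d.copy()
    for _ in range(30): s=d/(1+k*(s@s))
    T=np.array(im['camera_from_world']);R=T[:3,:3];t=T[:3,3]
    return -R.T@t, R.T@np.array([s[0],-s[1],-1.])
def onz(im,u,v,z):
    o,d=ray(im,u,v);return (o+d*(z-o[2])/d[2])
def proj(im,p):
    T=np.array(im['camera_from_world']);c=T[:3,:3]@np.array(p)+T[:3,3]
    s=np.array([c[0],-c[1]])/-c[2];s=s*(1+im['k1']*(s@s));K=im['mtx']
    return np.array([K[0,0]*s[0]+K[0,2],K[1,1]*s[1]+K[1,2]])
E
python3 - <<'E'
from h import *
for n in('scene','top'):
    im=grab(n,n+'0');print(n,im['mtx'].tolist() if hasattr(im['mtx'],'tolist') else im['mtx'],im['k1'],onz(im,280,210,0))
    T=np.array(im['camera_from_world']);print(-T[:3,:3].T@T[:3,3])
print(sense())
E
```

```text
pics
scene [[420.63295367055696, 0.0, 280.5402800159759], [0.0, 420.63295367055696, 209.41208904095868], [0.0, 0.0, 1.0]] 0.04376977179348292 [397.88091922 -12.03352385   0.        ]
[824.2793747  288.88019856 735.94820003]
top [[425.4188215844452, 0.0, 279.0699085807948], [0.0, 425.4188215844452, 208.20482389455137], [0.0, 0.0, 1.0]] -0.1174139354958599 [428.51368016  -1.84785426   0.        ]
[303.79096187 -11.75231169 944.23705794]
{'clock': 0.1, 'joint_pos': array([ 1.26060127e+00,  1.31117904e-01,  1.48917977e+00,  2.71478440e-05,
        1.52299959e+00, -8.53768414e-02]), 'qvel': array([-0.00064881, -0.00113484, -0.00462844,  0.00043005, -0.00025095,
        0.00160622]), 'tau': array([ 9.26545399e-04, -5.70948279e+01, -5.01945019e+01, -2.46264681e-04,
        8.11273843e-03,  2.94383210e-05]), 'tool_pos': array([133.55946254, 584.43368445, 230.32490365]), 'eef_rot': array([-1.80770377e-04,  1.12173142e-01,  9.93688311e-01, -8.33023489e-04]), 'force': array([ 0.00424416,  0.54005609, -0.14265016]), 'wrist_torque': array([-0.00338594, -0.01929346,  0.06048454]), 'grasp_force': 0.0, 'opening': 85.57890944783198}
```

View pics/top0.png

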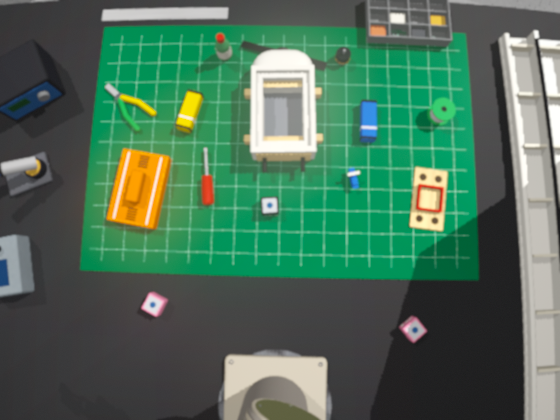

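View pics/scene0.png

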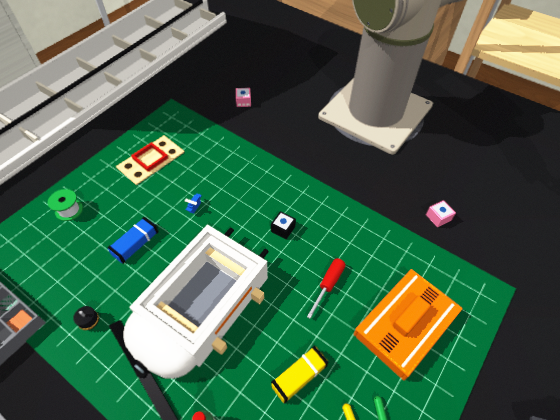

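Top view: yellow battery at (189,112), blue one (369,120), pod (283,107) with nose up in the picture (+x), hatch (140,189), tray (429,199), autopilot (269,205); pink decoys at (154,304) and (413,329). The scene view agrees. Now I'll measure them.

```bash
cat >> h.py <<'E'
def hsv(im): return cv2.cvtColor(im['pixels'],cv2.COLOR_RGB2HSV)
def mask(im,lo,hi,box=None):
    m=cv2.inRange(hsv(im),np.array(lo),np.array(hi))
    if box: b=np.zeros_like(m);u0,v0,u1,v1=box;b[v0:v1,u0:u1]=255;m&=b
    return m
def big(m):
    c,_=cv2.findContours(m,cv2.RETR_EXTERNAL,cv2.CHAIN_APPROX_NONE);return max(c,key=cv2.contourArea)
def rect(im,c,z):
    "min-area rectangle of contour points cast on plane z: centre, long side, short side, yaw of long side (deg)"
    p=np.array([onz(im,*q,z)[:2] for q in c.reshape(-1,2)],np.float32)
    (x,y),(w,h),a=cv2.minAreaRect(p)
    if w<h: w,h,a=h,w,a+90
    return np.round([x,y,w,h,(a+90)%180-90],1)
E
python3 - <<'E'
from h import *
im=grab('top');sc=grab('scene')
for n,lo,hi,box,z in [('yel',(22,120,90),(33,255,255),(165,80,215,140),26),('hatch',(5,150,80),(18,255,255),(95,140,185,240),30),
  ('trayred',(0,150,80),(6,255,255),(400,160,455,240),16),('tray',(8,20,120),(30,140,255),(400,160,455,240),4),('ap top',(0,0,120),(180,60,255),(255,190,285,220),30)]:
    print(n,rect(im,big(mask(im,lo,hi,box)),z))
b=cv2.resize(im['pixels'][40:180,230:340],None,fx=5,fy=5,interpolation=cv2.INTER_CUBIC)[:600]
cv2.imwrite('pics/pod.png',b[:,:,::-1])
E
```

```text
yel [665.6 207.1  61.7  41.9 -14.5]
hatch [449.2 319.8 109.9  62.7 -15.5]
trayred [ 461.  -335.2   56.2   56.    84.1]
tray [ 461.7 -336.9  139.2   77.5   -6.8]
ap top [435.   22.   35.1  34.8   1.4]
```

View pics/pod.png

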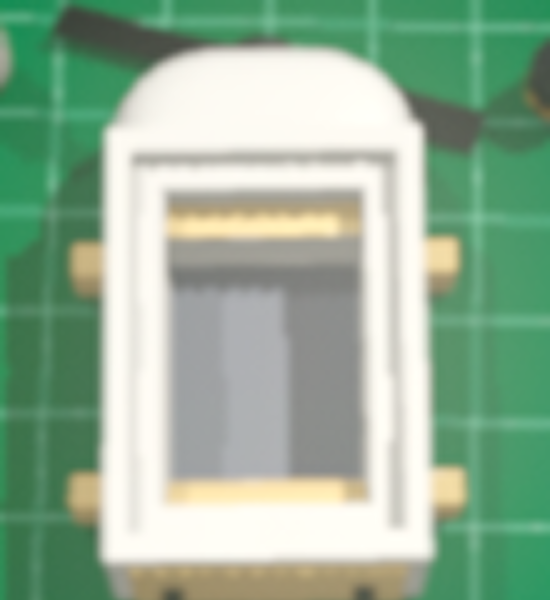

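```bash
cat >> h.py <<'E'
from scipy.spatial.transform import Rotation as Rn
def tool(s=None):
    s=s or sense();w,x,y,z=s['eef_rot'];return s['tool_pos'],Rn.from_quat([x,y,z,w]).as_matrix()
def go(x,y,z,yaw):
    "shift (tool axes, 500 mm units) and turn (90 deg units) to put TCP there with finger line along yaw (deg, mod 180)"
    s=sense();p,R=tool(s);d=R.T@(np.array([x,y,z])-p)/500
    cur=np.degrees(np.arctan2(R[1,1],R[0,1]));t=(cur-yaw+90)%180-90
    j6=np.degrees(np.arctan2(y,x))-(cur-t)
    print('shift',np.round(d,4),'turn',round(t/90,4),'rows',round(np.linalg.norm(d)*10,1),round(abs(t)/8.59,1),'cur yaw',round(cur,1),'j6 end',round((j6+180)%360-180),'tilt',np.round(R[2],3),'t',s['clock'])
E
python3 - <<'E'
from h import *
im=grab('top');w=grab('wrist')
C=[(251,65),(315,65),(250.4,151.6),(316.6,152)]
P=[onz(im,*c,68)[:2] for c in C]
for p in P: print(p)
print('len',P[0]-P[2],P[1]-P[3],P[0]-P[1],P[2]-P[3],'mean',np.mean(P,0))
m=mask(im,(5,150,80),(18,255,255),(95,140,185,240))|mask(im,(0,0,180),(180,90,255),(105,145,175,235))
print('hatch',rect(im,cv2.convexHull(big(cv2.morphologyEx(m,cv2.MORPH_CLOSE,np.ones((5,5))))),15))
print('yel',onz(im,189,112,20))
p,R=tool();T=np.array(w['camera_from_world']);o=-T[:3,:3].T@T[:3,3]
print('cam in tool',R.T@(o-p),'axes',R.T@T[:3,:3].T)
go(645,203,330,65)
E
```

```text
[741.6973495  69.220031 ]
[744.51762675 -72.33552782]
[543.21548889  63.25437031]
[545.37352693 -77.27860337]
len [198.48186061   5.96566069] [199.14409982   4.94307555] [ -2.82027725 141.55555882] [ -2.15803804 140.53297368] mean [643.70099802  -4.28493247]
hatch [468.3 323.5 166.3 129.   -9.1]
yel [647.89144494 212.04659887  20.        ]
cam in tool [  72.12534496   -0.45284136 -142.28637134] axes [[-1.21099225e-03  9.58198490e-01  2.86101706e-01]
 [ 9.99999235e-01  1.08860514e-03  5.86824605e-04]
 [ 2.50842662e-04  2.86102198e-01 -9.58199076e-01]]
shift [-1.1671 -0.5165 -0.1979] turn 0.1347 rows 12.9 1.4 cur yaw 77.1 j6 end -48 tilt [ 0.    -0.001 -1.   ] t 0.3
```

```bash
R='[-1,-0.0836,-0.0358,0.0043,0]'; : ; python3 -m jog '[[[-1,-0.0836,-0.0358,0.0043,0],[-1,-0.0836,-0.0358,0.0043,0],[-1,-0.0836,-0.0358,0.0043,0],[-1,-0.0836,-0.0358,0.0043,0],[-1,-0.0836,-0.0358,0.0043,0],[-1,-0.0836,-0.0358,0.0043,0],[-1,-0.0836,-0.0358,0.0043,0]]]'
python3 -m jog '[[[-1,-0.0836,-0.0358,0.0043,0],[-1,-0.0836,-0.0358,0.0043,0],[-1,-0.0836,-0.0358,0.0043,0],[-1,-0.0836,-0.0358,0.0043,0],[-1,-0.0836,-0.0358,0.0043,0],[-1,-0.0836,-0.0358,0.0043,0],[-1,-0.0836,-0.0358,0.0043,0]]]'
python3 -m jog '[[[-1,0,0,0,0.067],[-1,0,0,0,0.067],[-1,0,0,0,0]]]'
python3 - <<'E'
from h import *
im=grab('wrist','w1');go(648,210,200,65)
E
```

```text
clock: 1.0
tool_pos: [392.3, 396.2, 216.3]
eef_rot: [0.0, 0.112, 0.994, 0.0]
force: [0.2, 1.6, 0.6]
opening: 85.3
grasp_force: 0.0
clock: 1.7
tool_pos: [649.7, 208.8, 201.0]
eef_rot: [-0.0, 0.112, 0.994, 0.0]
force: [0.7, 1.1, 0.7]
opening: 85.3
grasp_force: 0.0
clock: 2.0
tool_pos: [648.5, 209.6, 200.6]
eef_rot: [-0.0, 0.217, 0.976, -0.0]
force: [-0.2, 0.3, -0.1]
opening: 85.6
grasp_force: 0.0
shift [ 0.0006 -0.0003  0.0018] turn 0.0019 rows 0.0 0.0 cur yaw 65.2 j6 end -47 tilt [ 0. -0. -1.] t 2.05
```

View pics/w1.png

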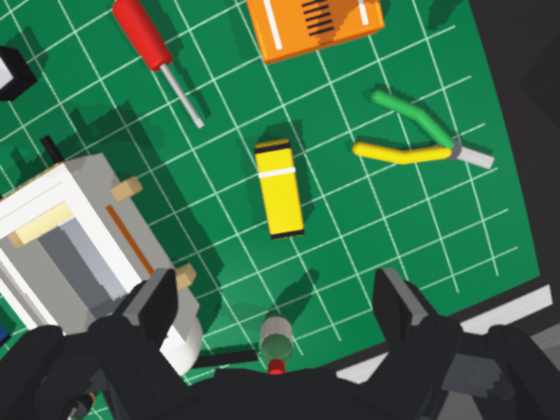

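Wrist view: yellow battery centre at (280,190), nearly along the picture's vertical; pod at lower left, glue bottle at (275,340) clear of the grasp.

```bash
python3 - <<'E'
from h import *
im=grab('wrist')
m=mask(im,(22,120,90),(33,255,255),(240,130,320,250))|mask(im,(0,0,170),(180,70,255),(255,160,300,185))
m=cv2.morphologyEx(m,cv2.MORPH_CLOSE,np.ones((5,5)))
r=rect(im,big(m),26);print('yel top',r)
x,y,_,_,a=r
go(x,y,60,a+90)
E
```

```text
yel top [649.1 212.9  91.4  35.8 -15.4]
shift [0.0006 0.0055 0.2822] turn -0.104 rows 2.8 1.1 cur yaw 65.2 j6 end -56 tilt [ 0. -0. -1.] t 2.1
```

```bash
python3 -m jog '[[[-1,0.0006,0.0055,0,-0.052],[-1,0,0,0.03,-0.052],[-1,0,0,0.09,0],[-1,0,0,0.09,0],[-1,0,0,0.09,0],[-1,0,0,0.06,0],[-1,0,0,0.03,0],[-1,0,0,0,0]]]' 40
python3 -m jog '[[[1,0,0,0,0],[1,0,0,0,0],[1,0,0,0,0],[1,0,0,0,0],[1,0,0,0,0],[1,0,0,0,0],[1,0,0,0,0],[1,0,0,0,0]]]'
```

```text
clock: 2.9
tool_pos: [647.1, 212.6, 3.6]
eef_rot: [-0.002, 0.135, 0.991, -0.001]
force: [-0.7, -0.4, 1.2]
opening: 85.3
grasp_force: 0.0
clock: 3.7
tool_pos: [650.7, 213.1, 8.5]
eef_rot: [0.002, 0.136, 0.991, 0.001]
force: [-0.8, -0.6, 7.4]
opening: 33.1
grasp_force: 41.5
```

```bash
python3 -m jog '[[[1,0,0,-0.02,0],[1,0,0,-0.06,0],[1,0,0,-0.08,0],[1,0,0,-0.08,0],[1,0,0,-0.04,0],[1,0,0,0,0],[1,0,0,0,0]]]'
python3 - <<'E'
from h import *
im=grab('wrist','w2');go(643.7,-4.3,160,91.3)
E
```

```text
clock: 4.4
tool_pos: [649.0, 212.7, 145.9]
eef_rot: [-0.0, 0.136, 0.991, -0.0]
force: [-0.5, -0.1, -1.9]
opening: 33.3
grasp_force: 40.5
shift [-0.1079 -0.4201 -0.0312] turn -0.1875 rows 4.3 2.0 cur yaw 74.4 j6 end -92 tilt [ 0.002 -0.001 -1.   ] t 4.45
```

View pics/w2.png

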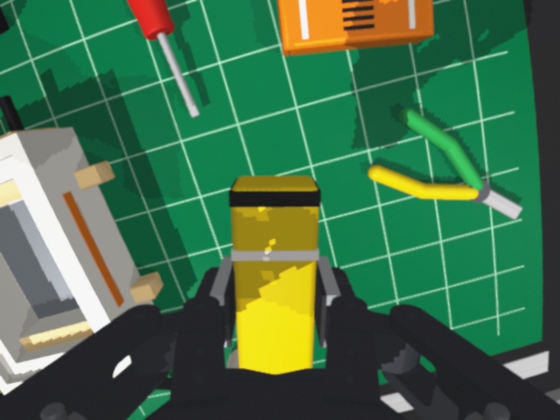

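The battery is held squarely, with its black end and white band visible at (275,190) and (275,255). On to the pod.

```bash
python3 -m jog '[[[1,-0.0216,-0.084,-0.0062,0],[1,-0.0216,-0.084,-0.0062,0],[1,-0.0216,-0.084,-0.0062,0],[1,-0.0216,-0.084,-0.0062,0],[1,-0.0216,-0.084,-0.0062,0],[1,0,0,0,-0.0625],[1,0,0,0,-0.0625],[1,0,0,0,-0.0625]]]'
python3 -m jog '[[[1,0,0,0,0],[1,0,0,0,0]]]'
python3 - <<'E'
from h import *
go(643.7,-4.3,36,91.3);im=grab('wrist','w3')
E
```

```text
clock: 5.25
tool_pos: [643.1, -4.6, 158.4]
eef_rot: [-0.003, -0.013, 1.0, 0.0]
force: [-0.7, 0.1, -1.7]
opening: 33.2
grasp_force: 40.7
clock: 5.45
tool_pos: [643.7, -3.9, 159.5]
eef_rot: [-0.002, -0.01, 1.0, 0.0]
force: [-1.1, 0.0, -1.6]
opening: 33.4
grasp_force: 40.7
shift [-0.0008 -0.0009  0.247 ] turn -0.0019 rows 2.5 0.0 cur yaw 91.1 j6 end -92 tilt [ 0.003  0.    -1.   ] t 5.45
```

View pics/w3.png

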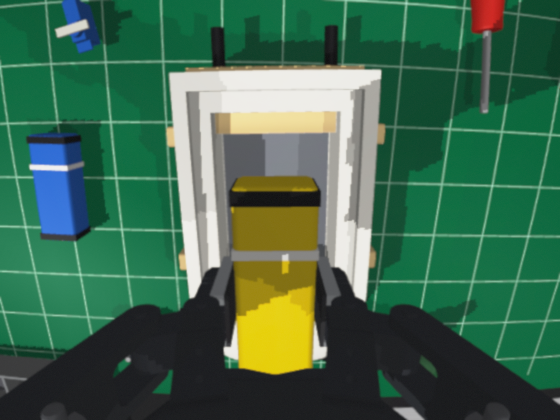

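Battery hangs over the bay, its axis in line with the opening (both near column 276). Rear rim corners are at (172,73) and (379,71).

```bash
python3 - <<'E'
from h import *
im=grab('wrist')
a,b=onz(im,172,73,68),onz(im,379,71,68);print(a,b,b-a,'mid+99',(a+b)/2+[99,0,0])
E
python3 -m jog '[[[1,0,-0.0009,0.06,0],[1,0,0,0.08,0],[1,0,0,0.06,0],[1,0,0,0.025,0],[1,0,0,0.01,0],[1,0,0,0.008,0],[1,0,0,0,0]]]'
```

```text
[547.26904748 -74.28100023  68.        ] [543.39538812  62.44917666  68.        ] [ -3.87365936 136.73017689   0.        ] mid+99 [644.3322178   -5.91591178  68.        ]
clock: 6.25
tool_pos: [646.0, -4.5, 41.6]
eef_rot: [0.001, -0.011, 1.0, -0.0]
force: [-0.1, -0.1, -2.3]
opening: 33.2
grasp_force: 40.6
```

```bash
python3 -m jog '[[[1,0,0,0.01,0],[1,0,0,0.01,0],[1,0,0,0,0],[1,0,0,0,0]]]'; python3 -m jog '[[[1,0,0,0.006,0],[1,0,0,0,0],[1,0,0,0,0]]]';python3 -m jog '[[[1,0,0,0.004,0],[1,0,0,0,0],[1,0,0,0,0]]]'
```

```text
clock: 6.65
tool_pos: [644.7, -4.4, 30.1]
eef_rot: [-0.0, -0.011, 1.0, 0.0]
force: [0.4, -0.3, -1.7]
opening: 33.1
grasp_force: 40.6
clock: 6.95
tool_pos: [644.7, -4.4, 27.1]
eef_rot: [-0.0, -0.011, 1.0, 0.0]
force: [-0.3, 0.8, -1.3]
opening: 33.3
grasp_force: 40.6
clock: 7.25
tool_pos: [644.8, -4.4, 25.1]
eef_rot: [-0.0, -0.011, 1.0, 0.0]
force: [0.1, 0.1, -1.8]
opening: 32.9
grasp_force: 40.6
```

```bash
for i in 1; do python3 -m jog '[[[1,0,0,0.003,0],[1,0,0,0,0],[1,0,0,0,0]]]';python3 -m jog '[[[1,0,0,0.003,0],[1,0,0,0,0],[1,0,0,0,0]]]';python3 -m jog '[[[1,0,0,0.003,0],[1,0,0,0,0],[1,0,0,0,0]]]'; done | grep -E 'pos|force'
```

```text
tool_pos: [644.8, -4.4, 23.6]
force: [0.2, 0.6, -2.7]
grasp_force: 40.6
tool_pos: [645.1, -4.5, 22.5]
force: [-0.7, -0.3, -0.4]
grasp_force: 40.8
tool_pos: [645.2, -4.5, 22.4]
force: [-7.0, -0.5, 12.0]
grasp_force: 42.4
```

Contact at 22.4 mm, where expected. Release partially, so the fingers clear the bay walls, and rise.

```bash
python3 -m jog '[[[0.05,0,0,0,0],[0.0,0,0,0,0],[-0.05,0,0,0,0],[-0.1,0,0,0,0],[-0.1,0,0,0,0],[-0.1,0,0,0,0]]]'
python3 -m jog '[[[-0.1,0,0,-0.02,0],[-0.1,0,0,-0.04,0],[-0.1,0,0,-0.08,0],[-0.1,0,0,-0.09,0],[-0.5,0,0,-0.09,0],[-1,0,0,-0.04,0],[-1,0,0,0,0],[-1,0,0,0,0]]]'
python3 - <<'E'
from h import *
im=grab('wrist','w4')
E
```

```text
clock: 8.75
tool_pos: [644.8, -4.4, 20.5]
eef_rot: [-0.0, -0.011, 1.0, 0.0]
force: [0.4, -1.1, 0.3]
opening: 46.9
grasp_force: 0.0
clock: 9.55
tool_pos: [645.1, -4.5, 201.5]
eef_rot: [0.001, -0.011, 1.0, -0.0]
force: [-0.8, 1.5, 0.4]
opening: 85.6
grasp_force: 0.0
```

View pics/w4.png

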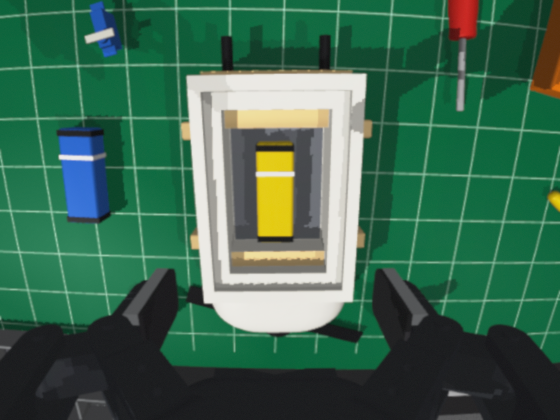

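The battery lies flat and centred on the bay floor at (275,190). Rim outer corners are (188,77), (366,75), (203,302), (352,300).

```bash
python3 - <<'E'
from h import *
im=grab('wrist')
# precise outer rim: rows where white begins, quad fit from mask hull not reliable with nose; use picked corners
C=[(188,77),(366,75),(203,302),(352,300)]
P=np.array([onz(im,*c,68)[:2] for c in C]);print(np.round(P,1).tolist(),P.mean(0))
print('edges',np.round([P[2]-P[0],P[3]-P[1],P[1]-P[0],P[3]-P[2]],1).tolist())
m=mask(im,(22,120,90),(33,255,255),(240,130,320,250))
m=cv2.morphologyEx(m,cv2.MORPH_CLOSE,np.ones((9,9)));print('bat',rect(im,big(m),40))
go(461,-336,200,83)
E
```

```text
[[546.7, -74.3], [542.2, 63.2], [743.3, -70.0], [738.2, 68.9]] [642.59393132  -3.03187769]
edges [[196.6, 4.3], [196.0, 5.7], [-4.5, 137.5], [-5.0, 139.0]]
bat [643.6  -5.4  89.9  34.5   1.2]
shift [ 0.3805 -0.6548 -0.0013] turn 0.0922 rows 7.6 1.0 cur yaw 91.3 j6 end -119 tilt [ 0.003  0.    -1.   ] t 9.65
```

```bash
python3 -m jog '[[[-1,0.0476,-0.0819,0,0],[-1,0.0476,-0.0819,0,0],[-1,0.0476,-0.0819,0,0],[-1,0.0476,-0.0819,0,0],[-1,0.0476,-0.0819,0,0],[-1,0.0476,-0.0819,0,0],[-1,0.0476,-0.0819,0,0],[-1,0.0476,-0.0819,0,0]]]' | grep pos
python3 -m jog '[[[-1,0,0,0,0.091],[-1,0,0,0,0.091],[-1,0,0,0,0.091],[-1,0,0,0,0.091],[-1,0,0,0,0.091],[-1,0,0,0,0.091]]]' | grep pos
python3 -m jog '[[[-1,0,0,0,0.091],[-1,0,0,0,0.091],[-1,0,0,0,0.091],[-1,0,0,0,0.091],[-1,0,0,0,0.091],[-1,0,0,0,0.091],[-1,0,0,0,0],[-1,0,0,0,0]]]'
python3 - <<'E'
from h import *
im=grab('wrist','w5')
m=mask(im,(0,150,80),(6,255,255),(150,100,420,300))|mask(im,(174,150,80),(180,255,255),(150,100,420,300))
c=big(m);print('frame px',cv2.minAreaRect(c));r=rect(im,c,16);print('frame',r)
m=mask(im,(8,20,120),(30,150,255),(100,80,460,330))
c=cv2.convexHull(big(cv2.morphologyEx(m,cv2.MORPH_CLOSE,np.ones((5,5)))));rt=rect(im,c,4);print('tray',rt,cv2.minAreaRect(c)[0])
go(*r[:2],60,rt[4])
E
```

```text
tool_pos: [459.9, -337.0, 198.6]
tool_pos: [460.9, -335.5, 198.4]
clock: 11.85
tool_pos: [461.3, -335.8, 199.3]
eef_rot: [-0.001, 0.747, 0.664, -0.0]
force: [0.2, -0.2, -1.0]
opening: 85.4
grasp_force: 0.0
frame px ((275.0, 187.49998474121094), (57.99999237060547, 56.99999237060547), -0.0)
frame [ 461.3 -336.4   57.7   57.2   83.3]
tray [ 461.3 -337.8  137.8   75.7   -6.8] (275.0, 186.0)
shift [-1.400e-03  2.000e-04  2.791e-01] turn 0.0006 rows 2.8 0.0 cur yaw -6.7 j6 end -29 tilt [ 0.001 -0.002 -1.   ] t 11.9
```

View pics/w5.png

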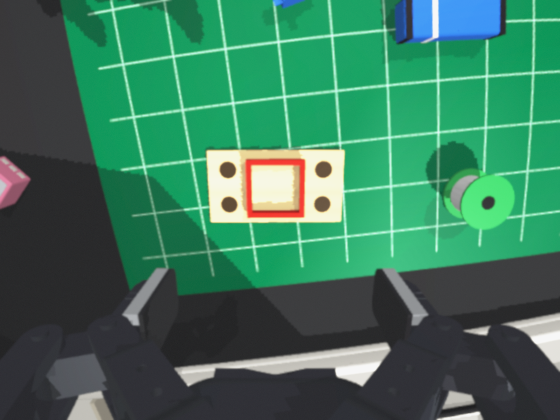

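Wrist view: tray at (275,186), frame 58×57 mm as specified; nothing near. I'll part-close to about 70 mm, then lower gently until the tips touch the ply to learn tip height.

```bash
python3 -m jog '[[[-0.65,-0.0014,0,0.05,0],[-0.65,0,0,0.09,0],[-0.65,0,0,0.09,0],[-0.65,0,0,0.08,0],[-0.65,0,0,0.045,0],[-0.65,0,0,0,0],[-0.65,0,0,0,0]]]'
python3 -m jog '[[[-0.65,0,0,0.006,0],[-0.65,0,0,0.006,0],[-0.65,0,0,0,0],[-0.65,0,0,0,0]]]' | grep -E 'pos|force:|open'
python3 -m jog '[[[-0.65,0,0,0.005,0],[-0.65,0,0,0,0],[-0.65,0,0,0,0]]]'| grep -E 'pos|force:'
python3 -m jog '[[[-0.65,0,0,0.004,0],[-0.65,0,0,0,0],[-0.65,0,0,0,0]]]'| grep -E 'pos|force:'
```

```text
clock: 12.6
tool_pos: [461.8, -336.9, 23.4]
eef_rot: [-0.0, 0.748, 0.663, -0.0]
force: [1.1, -0.7, 0.3]
opening: 70.4
grasp_force: 0.0
tool_pos: [462.1, -337.3, 17.9]
force: [0.6, -0.5, -0.0]
opening: 70.5
grasp_force: 0.0
tool_pos: [461.7, -336.9, 14.5]
force: [0.1, 0.9, -0.6]
grasp_force: 0.0
tool_pos: [461.7, -336.9, 12.6]
force: [-0.5, -0.4, 0.2]
grasp_force: 0.0
```

```bash
python3 -m jog '[[[-0.65,0,0,0.004,0],[-0.65,0,0,0,0],[-0.65,0,0,0,0]]]'| grep -E 'pos|force:'
python3 -m jog '[[[-0.65,0,0,0.004,0],[-0.65,0,0,0,0],[-0.65,0,0,0,0]]]'| grep -E 'pos|force:'
python3 -m jog '[[[-0.65,0,0,0.003,0],[-0.65,0,0,0,0],[-0.65,0,0,0,0]]]'| grep -E 'pos|force:'
```

```text
tool_pos: [461.7, -336.9, 10.6]
force: [-0.5, -1.1, -0.2]
grasp_force: 0.0
tool_pos: [461.8, -336.9, 8.6]
force: [0.1, 0.0, -0.2]
grasp_force: 0.0
tool_pos: [461.8, -336.9, 7.1]
force: [-0.0, 0.1, -0.2]
grasp_force: 0.0
```

```bash
python3 -m jog '[[[-0.65,0,0,0.004,0],[-0.65,0,0,0,0],[-0.65,0,0,0,0]]]'| grep -E 'pos|force:'
python3 -m jog '[[[-0.65,0,0,0.004,0],[-0.65,0,0,0,0],[-0.65,0,0,0,0]]]'| grep -E 'pos|force:'
python3 -m jog '[[[-0.65,0,0,0.003,0],[-0.65,0,0,0,0],[-0.65,0,0,0,0]]]'| grep -E 'pos|force:'
```

```text
tool_pos: [461.8, -336.9, 5.1]
force: [-0.5, -0.6, -0.6]
grasp_force: 0.0
tool_pos: [461.7, -336.9, 3.1]
force: [0.3, 0.0, 0.2]
grasp_force: 0.0
tool_pos: [461.8, -336.9, 1.6]
force: [-0.0, 0.2, -0.6]
grasp_force: 0.0
```

```bash
python3 -m jog '[[[-0.55,0,0,0,0],[-0.45,0,0,0,0],[-0.35,0,0,0,0],[0,0,0,0,0],[0,0,0,0,0],[0,0,0,0,0]]]' 30
python3 -m jog '[[[0,0,0,-0.01,0],[0,0,0,-0.04,0],[0,0,0,-0.09,0],[0,0,0,-0.09,0],[0,0,0,-0.09,0],[0,0,0,-0.02,0],[0,0,0,0,0],[0,0,0,0,0]]]'
python3 - <<'E'
from h import *
im=grab('wrist','w6');go(643.5,-3.9,180,1.6)
E
```

```text
clock: 16.0
tool_pos: [462.3, -337.4, 2.7]
eef_rot: [0.001, 0.749, 0.663, 0.0]
force: [-1.1, -0.2, 6.5]
opening: 57.4
grasp_force: 33.9
clock: 16.8
tool_pos: [461.2, -336.4, 170.1]
eef_rot: [-0.001, 0.749, 0.663, -0.0]
force: [0.5, 0.1, -1.2]
opening: 57.3
grasp_force: 32.9
shift [ 0.7038  0.282  -0.021 ] turn -0.0954 rows 7.6 1.0 cur yaw -7.0 j6 end -2 tilt [ 0.002 -0.003 -1.   ] t 16.85
```

View pics/w6.png

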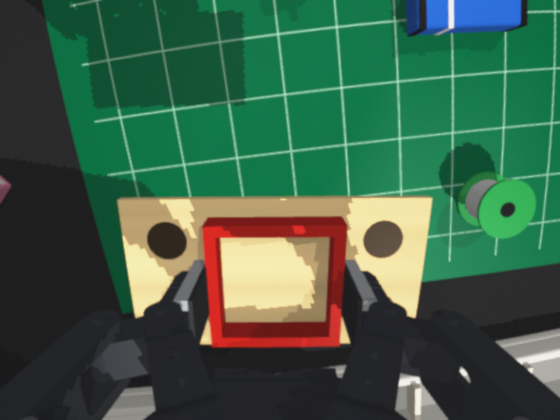

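The tray is held by its frame (frame centre about (275,282)) and looks level. I'll measure its offset in hand.

```bash
python3 - <<'E'
from h import *
im=grab('wrist')
m=mask(im,(0,150,60),(8,255,255),(190,200,360,350))|mask(im,(172,150,60),(180,255,255),(190,200,360,350))
p,R=tool();zt=p[2]-2.7
r=rect(im,big(m),zt+16);print(r,'px',cv2.boundingRect(big(m)));print('offset tool xy',R.T@(np.array([r[0],r[1],p[2]])-p))
C=[(118,200),(432,197)]
a,b=[onz(im,*c,zt+4) for c in C];d=b-a;print('rear edge len',np.linalg.norm(d),'yaw',np.degrees(np.arctan2(d[1],d[0])));print('edge mid tool',R.T@((a+b)/2-p))
E
```

```text
[ 461.3 -336.3   63.3   60.    83.4] px (202, 217, 145, 131)
offset tool xy [-0.30890916  0.76105531 -0.00358322]
rear edge len 138.73013822138412 yaw -6.43033888845512
edge mid tool [36.06114887  0.69482593 -1.21204621]
```

```bash
python3 -m jog '[[[0,0.088,0.0352,-0.0026,0],[0,0.088,0.0352,-0.0026,0],[0,0.088,0.0352,-0.0026,0],[0,0.088,0.0352,-0.0026,0],[0,0.088,0.0352,-0.0026,0],[0,0.088,0.0352,-0.0026,0],[0,0.088,0.0352,-0.0026,0],[0,0.088,0.0352,-0.0026,0]]]' | grep pos
python3 -m jog '[[[0,0,0,0,-0.0477],[0,0,0,0,-0.0477],[0,0,0,0,0],[0,0,0,0,0]]]' | grep -E 'pos|grasp'
python3 - <<'E'
from h import *
go(643.5,-3.9,80,1.6)
E
```

```text
tool_pos: [643.8, -2.7, 179.4]
tool_pos: [643.5, -4.7, 180.2]
grasp_force: 32.9
shift [0.0016 0.0007 0.2003] turn -0.0015 rows 2.0 0.0 cur yaw 1.5 j6 end -2 tilt [ 0.    -0.003 -1.   ] t 18.1
```

```bash
python3 -m jog '[[[0,0.0016,0.0005,0.05,0],[0,0,0,0.08,0],[0,0,0,0.06,0],[0,0,0,0.02,0],[0,0,0,0,0],[0,0,0,0,0],[0,0,0,0,0]]]'
python3 - <<'E'
from h import *
go(643.5,-3.9,50,1.6);im=grab('wrist','w7')
E
```

```text
clock: 18.8
tool_pos: [646.4, -4.1, 79.8]
eef_rot: [0.002, 0.697, 0.717, 0.001]
force: [-0.6, -0.6, 0.1]
opening: 57.3
grasp_force: 32.9
shift [ 0.0007 -0.006   0.0595] turn -0.0003 rows 0.6 0.0 cur yaw 1.6 j6 end -2 tilt [-0.     0.004 -1.   ] t 18.8
```

View pics/w7.png

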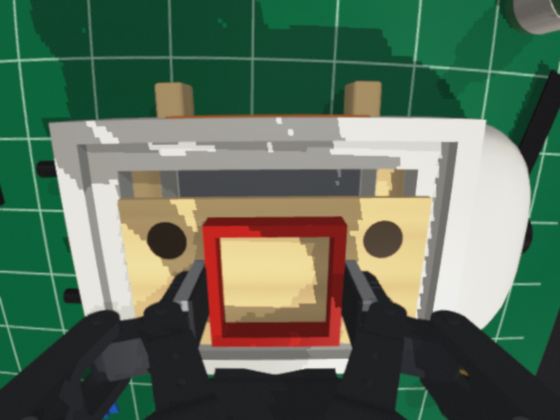

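Tray is over the bay, its far edge at row 198 spanning columns 118–432; the bay's opening spans about 119–418 at row 171.

```bash
python3 - <<'E'
from h import *
im=grab('wrist');p,R=tool();print(p)
for n,a,b,z in [('bay end corners',(119,171),(418,169),60),('rim outer far',(52,123),(485,120),68),('tray far',(119,200),(431,197),81)]:
    A,B=onz(im,*a,z),onz(im,*b,z);d=B-A;m=(A+B)/2
    print(n,np.round(A,1),np.round(B,1),'len',round(np.linalg.norm(d),1),'yaw',round(np.degrees(np.arctan2(d[1],d[0])),2),'mid-in-tool',np.round(R.T@(m-p),1))
E
```

```text
[646.08667204  -4.02485195  79.38003859]
bay end corners [568.8  38.7  60. ] [716.2  43.4  60. ] len 147.5 yaw 1.85 mid-in-tool [45.2 -2.4 19.4]
rim outer far [542.3  62.2  68. ] [741.7  68.6  68. ] len 199.5 yaw 1.84 mid-in-tool [69.5 -2.2 11.3]
tray far [577.3  29.6  81. ] [714.6  34.5  81. ] len 137.4 yaw 2.04 mid-in-tool [36.1  0.9 -1.6]
```

```bash
python3 -m jog '[[[0,0.001,-0.0062,0,0],[0,0,0,0.02,0],[0,0,0,0.02,0],[0,0,0,0.01,0],[0,0,0,0,0],[0,0,0,0,0]]]'| grep -E 'pos|force:'
python3 -m jog '[[[0,0,0,0.006,0],[0,0,0,0,0],[0,0,0,0,0]]]'| grep -E 'pos|force:'
python3 -m jog '[[[0,0,0,0.004,0],[0,0,0,0,0],[0,0,0,0,0]]]'| grep -E 'pos|force:'
python3 -m jog '[[[0,0,0,0.004,0],[0,0,0,0,0],[0,0,0,0,0]]]'| grep -E 'pos|force:'
```

```text
tool_pos: [641.2, -3.4, 51.5]
force: [0.8, -0.5, -0.5]
grasp_force: 32.9
tool_pos: [641.6, -3.5, 49.2]
force: [0.0, 0.0, -0.3]
grasp_force: 32.9
tool_pos: [641.4, -3.4, 47.0]
force: [1.3, 0.5, -0.8]
grasp_force: 32.9
tool_pos: [641.9, -3.5, 46.7]
force: [-5.5, 0.0, 9.9]
grasp_force: 35.3
```

Contact at exactly 46.7. Release and rise.

```bash
python3 -m jog '[[[-0.4,0,0,0,0],[-0.5,0,0,0,0],[-0.6,0,0,0,0],[-0.6,0,0,0,0],[-0.6,0,0,0,0]]]' | grep -E 'pos|force:|open'
python3 -m jog '[[[-0.6,0,0,-0.02,0],[-0.6,0,0,-0.04,0],[-0.6,0,0,-0.08,0],[-0.6,0,0,-0.09,0],[-0.6,0,0,-0.07,0],[-1,0,0,0,0],[-1,0,0,0,0],[-1,0,0,0,0]]]'| grep -E 'pos|force:|open'
python3 - <<'E'
from h import *
im=grab('wrist','w8')
m=mask(im,(0,150,60),(8,255,255),(190,100,360,300))|mask(im,(172,150,60),(180,255,255),(190,100,360,300))
print('frame',rect(im,big(m),60));m=mask(im,(8,30,120),(30,150,255),(150,140,400,240));print('tray',rect(im,big(cv2.morphologyEx(m,cv2.MORPH_CLOSE,np.ones((5,5)))),48))
go(435,22,200,90)
E
```

```text
tool_pos: [641.3, -3.5, 44.8]
force: [-0.5, -0.1, 0.2]
opening: 68.6
grasp_force: 0.0
tool_pos: [640.7, -3.4, 193.9]
force: [0.0, 0.3, 0.1]
opening: 85.3
grasp_force: 0.0
frame [642.   -3.5  59.7  58.4 -88.1]
tray [643.1  -1.7 146.6  83.8   1.6]
shift [ 0.0623 -0.4093 -0.0122] turn -0.9822 rows 4.1 10.3 cur yaw 1.6 j6 end -87 tilt [ 0.    -0.003 -1.   ] t 21.75
```

View pics/w8.png

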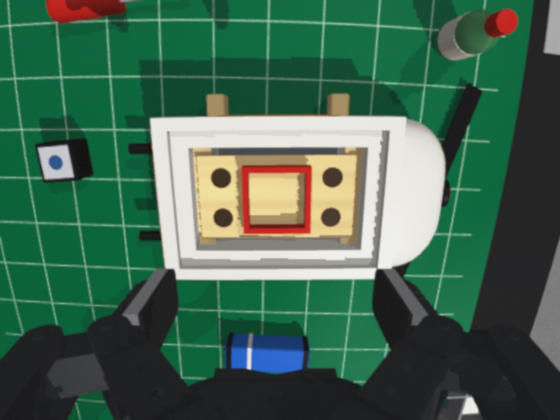

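Tray rests on both ledges, centred (frame at (277,200), 642.0/−3.5). The autopilot is seen at (57,162) with blue dot and light grey top. Moving over it without a turn.

```bash
python3 -m jog '[[[-1,0.0125,-0.0819,-0.0024,0],[-1,0.0125,-0.0819,-0.0024,0],[-1,0.0125,-0.0819,-0.0024,0],[-1,0.0125,-0.0819,-0.0024,0],[-1,0.0125,-0.0819,-0.0024,0],[-0.2,0,0,0,0],[-0.2,0,0,0,0],[-0.2,0,0,0,0]]]'| grep -E 'pos|force:|open'
python3 - <<'E'
from h import *
im=grab('wrist');
m=mask(im,(0,0,130),(180,60,255),(200,110,350,260))|mask(im,(95,80,50),(125,255,255),(240,150,320,230))
c=big(m);print(cv2.minAreaRect(c));r=rect(im,c,30);print('top',r)
a=(r[4]-1.5+45)%90-45+1.5
go(r[0],r[1],40,a)
cv2.imwrite('pics/w9.png',im['pixels'][100:300,180:380,::-1])
E
```

```text
tool_pos: [436.5, 21.9, 200.8]
force: [0.5, -0.8, 0.2]
opening: 51.3
grasp_force: 0.0
((272.1538391113281, 191.76922607421875), (31.617910385131836, 32.94919204711914), 86.8201675415039)
top [434.5  20.   31.2  31.    4.9]
shift [-0.0037 -0.0043  0.3217] turn -0.0368 rows 3.2 0.4 cur yaw 1.6 j6 end -2 tilt [ 0. -0. -1.] t 22.6
```

View pics/w9.png

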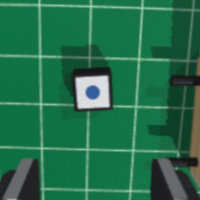

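The autopilot's light grey top with blue dot is at about (272,192) in the full picture; fingers clear it.

```bash
python3 -m jog '[[[-0.2,-0.0037,-0.0043,0,-0.0368],[-0.2,0,0,0.09,0],[-0.2,0,0,0.09,0],[-0.2,0,0,0.09,0],[-0.2,0,0,0.06,0],[-0.2,0,0,0.03,0],[-0.2,0,0,0.0145,0],[-0.2,0,0,0,0]]]' 25| grep -E 'pos|force:|open'
python3 -m jog '[[[-0.2,0,0,0,0],[-0.1,0,0,0,0],[0,0,0,0,0],[0.1,0,0,0,0],[0.4,0,0,0,0],[0.4,0,0,0,0],[0.4,0,0,0,0]]]'| grep -E 'pos|force:|open'
python3 -m jog '[[[0.4,0,0,-0.01,0],[0.4,0,0,-0.04,0],[0.4,0,0,-0.09,0],[0.4,0,0,-0.09,0],[0.4,0,0,-0.09,0],[0.4,0,0,0,0],[0.4,0,0,0,0]]]'| grep -E 'pos|force:|open'
python3 - <<'E'
from h import *
im=grab('wrist','w10');go(642.0,-3.5,175,1.8)
m=mask(im,(0,0,110),(180,60,255),(200,180,350,360))|mask(im,(95,80,50),(125,255,255),(220,180,330,360))
p,R=tool();c=big(m);print(cv2.minAreaRect(c),cv2.boundingRect(c));r=rect(im,c,p[2]+30-13);print('top',r,'in tool',R.T@(np.array([*r[:2],p[2]])-p))
E
```

```text
tool_pos: [433.5, 20.1, 12.8]
force: [-0.3, -0.0, 0.5]
opening: 51.0
grasp_force: 0.0
tool_pos: [434.6, 20.1, 14.7]
force: [-1.9, -0.4, 5.8]
opening: 37.5
grasp_force: 25.9
tool_pos: [434.7, 20.1, 175.1]
force: [-0.9, -0.3, -2.3]
opening: 37.0
grasp_force: 25.5
shift [-0.0829  0.4114 -0.0034] turn 0.0346 rows 4.2 0.4 cur yaw 4.9 j6 end -2 tilt [ 0. -0. -1.] t 24.85
((274.0, 290.0), (64.0, 74.0), 90.0) (237, 258, 75, 65)
top [435.2  18.9  31.2  31.    4.8] in tool [-1.39823879e+00  1.57928268e+00 -5.75778736e-04]
```

View pics/w10.png

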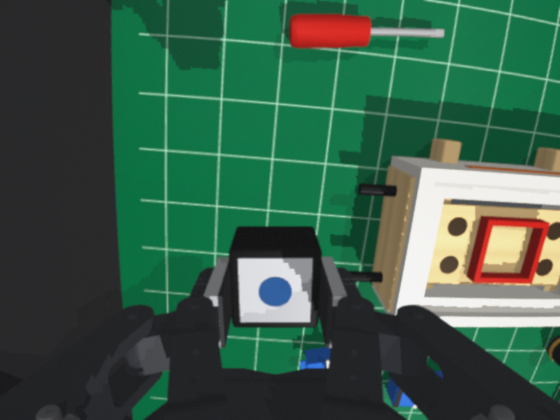

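Autopilot held, centred to about 1 mm, but its grip is a bit low for the 12 mm frame. I'll set it down here and regrip 3 mm higher.

```bash
python3 -m jog '[[[0.4,0,0,0.08,0],[0.4,0,0,0.09,0],[0.4,0,0,0.08,0],[0.4,0,0,0.04,0],[0.4,0,0,0.02,0],[0.4,0,0,0.006,0],[0.4,0,0,0.004,0],[0.4,0,0,0.002,0]]]'| grep -E 'pos|force:|open'
python3 -m jog '[[[0.1,0,0,0,0],[0,0,0,0,0],[-0.1,0,0,0,0],[-0.1,0,0,0,0],[-0.1,-0.0026,0,-0.006,0],[-0.1,0,0,0,0]]]'| grep -E 'pos|force:|open'
python3 -m jog '[[[0,0,0,0,0],[0.1,0,0,0,0],[0.3,0,0,0,0],[0.3,0,0,0,0],[0.3,0,0,0,0]]]'| grep -E 'pos|force:|open'
```

```text
tool_pos: [432.6, 20.2, 13.7]
force: [-18.5, 0.8, 34.9]
opening: 37.3
grasp_force: 30.4
tool_pos: [434.3, 18.7, 16.2]
force: [0.2, -0.8, -0.0]
opening: 46.8
grasp_force: 0.0
tool_pos: [434.1, 18.8, 16.0]
force: [0.6, -0.1, 2.0]
opening: 37.2
grasp_force: 25.7
```

```bash
python3 -m jog '[[[0.1,0,0,0,0],[0,0,0,0,0],[0,0,0,0,0],[0,0,0,-0.005,0],[0,0,0,0,0],[0.1,0,0,0,0],[0.3,0,0,0,0],[0.3,0,0,0,0]]]'| grep -E 'pos|force:|open'
python3 -m jog '[[[0.3,0,0,0,0],[0.3,0,0,-0.01,0],[0.3,0,0,-0.04,0],[0.3,0,0,-0.09,0],[0.3,0,0,-0.09,0],[0.3,0,0,-0.09,0],[0.3,0,0,0,0],[0.3,0,0,0,0]]]'| grep -E 'pos|force:|open'
python3 - <<'E'
from h import *
im=grab('wrist')
m=mask(im,(0,0,110),(180,60,255),(200,180,350,360))|mask(im,(95,80,50),(125,255,255),(220,180,330,360))
p,R=tool();c=big(m);print(cv2.boundingRect(c));r=rect(im,c,p[2]+30-18);print('top',r,'in tool',R.T@(np.array([*r[:2],p[2]])-p))
go(641.5,-3.2,182,1.8)
E
```

```text
tool_pos: [434.3, 18.8, 18.6]
force: [-0.4, -0.6, 3.3]
opening: 37.2
grasp_force: 25.5
tool_pos: [434.7, 18.8, 179.6]
force: [0.0, -1.0, -1.2]
opening: 36.8
grasp_force: 25.5
(238, 251, 73, 64)
top [435.1  18.5  31.4  31.2   4.9] in tool [-4.97201359e-01  1.48784663e+00 -8.74499862e-04]
shift [-0.0796  0.4105 -0.0087] turn 0.0346 rows 4.2 0.4 cur yaw 4.9 j6 end -2 tilt [ 0.    -0.001 -1.   ] t 28.4
```

```bash
python3 -m jog '[[[0.3,-0.0159,0.0821,-0.0018,0],[0.3,-0.0159,0.0821,-0.0018,0],[0.3,-0.0159,0.0821,-0.0018,0],[0.3,-0.0159,0.0821,-0.0018,0],[0.3,-0.0159,0.0821,-0.0018,0],[0.3,0,0,0,0.0346],[0.3,0,0,0,0],[0.3,0,0,0,0]]]'| grep -E 'pos|force:|open'
python3 -m jog '[[[0.3,0,0,0.05,0],[0.3,0,0,0.07,0],[0.3,0,0,0.05,0],[0.3,0,0,0.02,0],[0.3,0,0,0,0],[0.3,0,0,0,0],[0.3,0,0,0,0]]]'| grep -E 'pos|force:|open'
python3 - <<'E'
from h import *
im=grab('wrist','w11');go(641.5,-3.2,72,1.8)
E
```

```text
tool_pos: [640.4, -3.0, 180.6]
force: [0.2, -1.1, -1.3]
opening: 37.1
grasp_force: 25.6
tool_pos: [643.3, -3.3, 90.4]
force: [0.5, -0.1, -0.2]
opening: 37.3
grasp_force: 25.6
shift [ 0.0003 -0.0036  0.0364] turn 0.0001 rows 0.4 0.0 cur yaw 1.8 j6 end -2 tilt [-0.     0.003 -1.   ] t 29.95
```

View pics/w11.png

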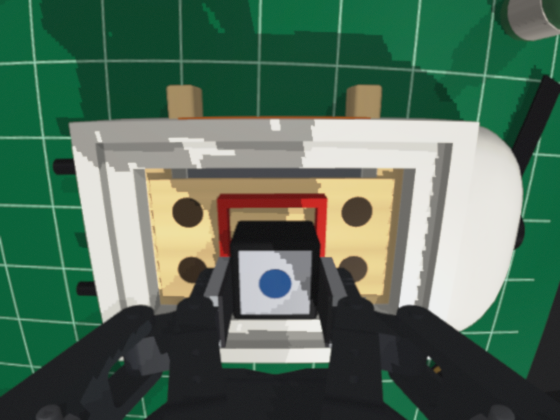

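The block hangs over the frame (frame's far edge (217–328, 196), block about columns 230–320).

```bash
python3 -m jog '[[[0.3,0,0,0.01,0],[0.3,0,0,0,0],[0.3,0,0,0,0],[0.3,0,0,0,0]]]'| grep -E 'pos|force:|open'
python3 - <<'E'
from h import *
im=grab('wrist');p,R=tool();print(p)
m=mask(im,(0,150,60),(8,255,255),(190,150,360,300))|mask(im,(172,150,60),(180,255,255),(190,150,360,300))
u,v,w,h=cv2.boundingRect(cv2.findNonZero(m));print(u,v,w,h)
A,B=onz(im,u,v,60),onz(im,u+w,v,60);M=R.T@((A+B)/2-p);print('frame far edge mid in tool',M,'len',np.linalg.norm(A-B))
go(641.5,-3.2,72,1.8)
E
```

```text
tool_pos: [641.8, -3.2, 82.8]
force: [0.1, -0.1, -0.5]
opening: 37.0
grasp_force: 25.6
[641.88711629  -3.18102678  82.85114848]
218 197 115 60
frame far edge mid in tool [30.61960043  0.86906363 22.85119144] len 58.305394546215815
shift [-0.     -0.0008  0.0217] turn 0.0 rows 0.2 0.0 cur yaw 1.8 j6 end -2 tilt [ 0. -0. -1.] t 30.4
```

```bash
python3 -m jog '[[[0.3,0.0024,-0.001,0.008,0],[0.3,0,0,0.008,0],[0.3,0,0,0.006,0],[0.3,0,0,0,0],[0.3,0,0,0,0],[0.3,0,0,0,0]]]'| grep -E 'pos|force:|open'
python3 -m jog '[[[0.3,0,0,0.004,0],[0.3,0,0,0,0],[0.3,0,0,0,0]]]'| grep -E 'pos|force:'
python3 -m jog '[[[0.3,0,0,0.003,0],[0.3,0,0,0,0],[0.3,0,0,0,0]]]'| grep -E 'pos|force:'
python3 -m jog '[[[0.3,0,0,0.002,0],[0.3,0,0,0,0],[0.3,0,0,0,0]]]'| grep -E 'pos|force:'
```

```text
tool_pos: [641.5, -2.0, 72.0]
force: [-0.0, -0.8, -1.6]
opening: 37.5
grasp_force: 25.6
tool_pos: [641.3, -2.0, 69.8]
force: [1.1, 0.5, -0.1]
grasp_force: 25.6
tool_pos: [641.3, -2.0, 68.3]
force: [-0.9, 0.2, -1.1]
grasp_force: 25.6
tool_pos: [641.3, -2.0, 67.3]
force: [0.4, 0.7, -0.3]
grasp_force: 25.6
```

```bash
python3 -m jog '[[[0.3,0,0,0.002,0],[0.3,0,0,0,0],[0.3,0,0,0,0]]]'| grep -E 'pos|force:'
python3 -m jog '[[[0.3,0,0,0.0015,0],[0.3,0,0,0,0],[0.3,0,0,0,0]]]'| grep -E 'pos|force:'
```

```text
tool_pos: [641.5, -2.0, 66.7]
force: [-0.3, -0.9, 2.3]
grasp_force: 25.9
tool_pos: [641.6, -2.0, 66.7]
force: [-3.8, 1.5, 8.0]
grasp_force: 26.6
```

Contact at 66.7, on the ply as computed. Release, rise, and look.

```bash
python3 -m jog '[[[0.1,0,0,0,0],[0,0,0,0,0],[-0.1,0,0,0,0],[-0.2,0,0,0,0],[-0.2,0,0,0,0]]]'| grep -E 'pos|force:|open'
python3 -m jog '[[[-0.2,0,0,-0.02,0],[-0.2,0,0,-0.05,0],[-0.2,0,0,-0.09,0],[-0.2,0,0,-0.09,0],[-0.2,0,0,-0.04,0],[-1,0,0,0,0],[-1,0,0,0,0],[-1,0,0,0,0]]]'| grep -E 'pos|force:|open'
python3 - <<'E'
from h import *
im=grab('wrist');cv2.imwrite('pics/w12.png',cv2.resize(im['pixels'][90:300,130:430,::-1],None,fx=2,fy=2))
go(463,323,250,77)
E
```

```text
tool_pos: [641.2, -2.0, 65.4]
force: [0.7, -0.2, -0.3]
opening: 51.3
grasp_force: 0.0
tool_pos: [640.5, -1.9, 209.1]
force: [-0.4, -0.2, -0.7]
opening: 85.3
grasp_force: 0.0
shift [ 0.6607 -0.3343 -0.0814] turn -0.8356 rows 7.4 8.8 cur yaw 1.8 j6 end -42 tilt [ 0.    -0.003 -1.   ] t 33.85
```

View pics/w12.png

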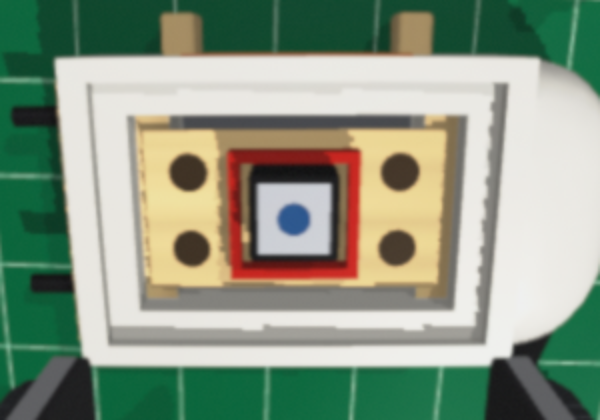

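The autopilot stands inside the frame at (294,219), upright. That used up my picture views — one over the 14 allowed, by my count — so the hatch goes by numbers only.

```bash
python3 -m jog '[[[-1,0.0826,-0.0418,-0.0102,0],[-1,0.0826,-0.0418,-0.0102,0],[-1,0.0826,-0.0418,-0.0102,0],[-1,0.0826,-0.0418,-0.0102,0],[-1,0.0826,-0.0418,-0.0102,0],[-1,0.0826,-0.0418,-0.0102,0],[-1,0.0826,-0.0418,-0.0102,0],[-1,0.0826,-0.0418,-0.0102,0]]]'| grep pos
python3 -m jog '[[[-1,0,0,0,-0.0836],[-1,0,0,0,-0.0836],[-1,0,0,0,-0.0836],[-1,0,0,0,-0.0836],[-1,0,0,0,-0.0836]]]'| grep pos
python3 -m jog '[[[-1,0,0,0,-0.0836],[-1,0,0,0,-0.0836],[-1,0,0,0,-0.0836],[-1,0,0,0,-0.0836],[-1,0,0,0,-0.0836],[-1,0,0,0,0],[-1,0,0,0,0]]]'| grep pos
python3 - <<'E'
from h import *
for n,k in(('wrist',7),('top',5)):
    im=grab(n);box=(120,60,440,330) if n=='wrist' else (95,140,185,240)
    o=mask(im,(4,130,70),(18,255,255),box)
    cl=cv2.morphologyEx(o,cv2.MORPH_CLOSE,np.ones((21,21)) if n=='wrist' else np.ones((9,9)))
    c=big(cl);print(n,'px',cv2.boundingRect(c),'hull on z30',rect(im,cv2.convexHull(c),30),'z0',rect(im,cv2.convexHull(c),0))
    # brightest orange: lit upper faces
    h=hsv(im);w=cv2.inRange(h,np.array((0,0,190)),np.array((180,70,255)));inside=cv2.drawContours(np.zeros_like(o),[cv2.convexHull(c)],-1,255,-1);w&=inside
    cs,_=cv2.findContours(w,cv2.RETR_EXTERNAL,cv2.CHAIN_APPROX_NONE)
    for q in sorted(cs,key=cv2.contourArea)[-4:]:
        if cv2.contourArea(q)>20: print(' white',rect(im,q,30),cv2.boundingRect(q))
    print(' V hist',np.percentile(h[:,:,2][o>0],[5,25,50,75,95]))
E
```

```text
tool_pos: [462.0, 324.1, 250.1]
tool_pos: [463.1, 322.7, 249.6]
tool_pos: [463.4, 322.7, 250.3]
wrist px (213, 105, 109, 151) hull on z30 [467.5 315.2 165.1 109.4  -9.2] z0 [473.7 313.2 178.8 118.5  -9.2]
 white [447.2 279.5 123.2   5.2  -9.2] (226, 117, 16, 112)
 white [474.  352.9 153.8   5.1  -9.2] (299, 111, 11, 138)
 V hist [136. 220. 234. 246. 247.]
top px (106, 151, 65, 78) hull on z30 [465.  313.3 163.7 117.6  -9.3] z0 [470.3 323.9 169.1 121.4  -9.3]
 white [462.4 278.7 148.6   4.6  -9.3] (146, 158, 16, 66)
 white [474.6 354.1 145.9   4.9  -9. ] (113, 153, 17, 64)
 V hist [174.7 199.  218.  238.  252. ]
```

Wrist hull at z 30 gives 165×109 mm (spec 164×108), yaw −9.2°, and the stripe midpoint agrees with its centre. Target for the grip: (468, 315.8), finger yaw 80.8°.

```bash
python3 - <<'E'
from h import *
go(468,315.8,36,80.8)
E
```

```text
shift [-0.0121 -0.0114  0.4295] turn -0.0437 rows 4.3 0.5 cur yaw 76.9 j6 end -47 tilt [ 0.001 -0.001 -1.   ] t 35.95
```

```bash
python3 -m jog '[[[-0.1,-0.0121,-0.0114,0,-0.0437],[-0.1,0,0,0.06,0],[-0.1,0,0,0.09,0],[-0.1,0,0,0.09,0],[-0.1,0,0,0.06,0],[-0.1,0,0,0.02,0],[-0.1,0,0,0,0],[-0.1,0,0,0,0]]]' 40| grep -E 'pos|force:|open'
python3 - <<'E'
from h import *
go(468,315.8,36,80.8)
im=grab('wrist');h=hsv(im)
w=cv2.inRange(h,np.array((0,0,170)),np.array((180,80,255)));w[300:]=0
cs,_=cv2.findContours(w,cv2.RETR_EXTERNAL,cv2.CHAIN_APPROX_NONE)
p,R=tool()
for q in sorted(cs,key=cv2.contourArea)[-4:]:
    r=rect(im,q,30);print(r,cv2.boundingRect(q),np.round(R.T@(np.array([*r[:2],30])-p),1))
E
```

```text
tool_pos: [469.6, 316.7, 93.3]
force: [0.4, 0.3, 0.8]
opening: 46.7
grasp_force: 0.0
shift [ 0.0031 -0.0025  0.1147] turn 0.0015 rows 1.1 0.0 cur yaw 80.9 j6 end -47 tilt [-0.002  0.002 -1.   ] t 36.75
[345.3 304.7  54.6  25.8 -78.3] (166, 0, 99, 50) [121.5 -31.9  63.5]
[449.9 229.2 118.6  65.9  -8.5] (85, 127, 106, 173) [  6.3 -90.   63.8]
[448.1 357.4  99.1   4.6  -9.2] (328, 103, 14, 156) [28.3 36.3 64. ]
[435.5 281.3  99.6   4.6  -9.2] (204, 102, 15, 157) [ 28.7 -40.8  63.8]
```

```bash
python3 -m jog '[[[-0.1,0.0025,-0.0035,0.03,0],[-0.1,0,0,0.04,0],[-0.1,0,0,0.02,0],[-0.1,0,0,0.01,0],[-0.1,0,0,0.006,0],[-0.1,0,0,0,0],[-0.1,0,0,0,0]]]'| grep -E 'pos|force:|open'
```

```text
tool_pos: [467.4, 314.8, 39.1]
force: [-0.2, 0.1, 0.5]
opening: 47.0
grasp_force: 0.0
```

```bash
python3 -m jog '[[[-0.1,0,0,0.006,0],[0,0,0,0,0],[0.1,0,0,0,0],[0.2,0,0,0,0],[0.3,0,0,0,0],[0.6,0,0,0,0],[0.6,0,0,0,0],[0.6,0,0,0,0]]]'| grep -E 'pos|force:|open'
```

```text
tool_pos: [467.2, 314.7, 35.7]
force: [-0.2, -0.0, 2.3]
opening: 27.5
grasp_force: 40.9
```

```bash
python3 -m jog '[[[0.6,0,0,-0.01,0],[0.6,0,0,-0.04,0],[0.6,0,0,-0.08,0],[0.6,0,0,-0.08,0],[0.6,0,0,-0.08,0],[0.6,0,0,-0.04,0],[0.6,0,0,0,0],[0.6,0,0,0,0]]]'| grep -E 'pos|force:|open'
python3 - <<'E'
from h import *
im=grab('wrist');h=hsv(im);p,R=tool();zt=p[2]-35.7+30
w=cv2.inRange(h,np.array((0,0,170)),np.array((180,80,255)));w[300:]=0
cs,_=cv2.findContours(w,cv2.RETR_EXTERNAL,cv2.CHAIN_APPROX_NONE)
for q in sorted(cs,key=cv2.contourArea)[-4:]:
    r=rect(im,q,zt);print(r,cv2.boundingRect(q),np.round(R.T@(np.array([*r[:2],zt])-p),1))
o=mask(im,(4,130,70),(18,255,255));c=big(cv2.morphologyEx(o,cv2.MORPH_CLOSE,np.ones((25,25))))
print('orange',cv2.boundingRect(c))
for v in range(110,260,20):
    u=np.nonzero(o[v])[0]
    if len(u): L=[R.T@(onz(im,k,v,zt)-p) for k in(u[0],u[-1]+1)];print(v,u[0],u[-1],np.round(L[0][:2],1),np.round(L[1][:2],1))
go(642.8,-4,190,91.7)
E
```

```text
tool_pos: [466.8, 314.4, 200.0]
force: [-1.0, -0.3, -1.8]
opening: 27.4
grasp_force: 40.5
[458.9 253.   29.1   3.4   5.3] (138, 242, 26, 53) [ -2.4 -61.5   5.8]
[460.  449.6  15.3  11.8 -84.5] (531, 196, 29, 28) [ 27.3 132.9   5.6]
[444.9 356.8  94.    4.7  -8.9] (348, 105, 23, 195) [27.7 38.9  5.7]
[432.4 279.7  94.4   4.8  -9.1] (179, 104, 23, 196) [ 27.9 -39.3   5.8]
orange (106, 90, 299, 281)
110 148 402 [ 72.9 -54.9] [72.8 55.4]
130 150 400 [ 64.4 -54.8] [64.3 55.3]
150 152 398 [ 55.6 -54.7] [55.5 55.2]
170 154 396 [ 46.7 -54.7] [46.5 55.1]
190 106 394 [ 37.5 -78.5] [37.3 55.1]
210 114 392 [ 27.9 -75.9] [27.7 55.1]
230 123 389 [ 17.9 -72.9] [17.8 54.7]
250 162 387 [  7.6 -54.8] [ 7.5 54.7]
shift [-0.4488 -0.5728  0.0175] turn -0.1192 rows 7.3 1.2 cur yaw 81.0 j6 end -92 tilt [ 0.002 -0.001 -1.   ] t 39.15
```

The hatch hangs symmetric in the gripper (sides at −54.8/+55.1 mm, yaw aligned within 0.1°).

```bash
python3 -m jog '[[[0.6,-0.0561,-0.0716,0.0022,0],[0.6,-0.0561,-0.0716,0.0022,0],[0.6,-0.0561,-0.0716,0.0022,0],[0.6,-0.0561,-0.0716,0.0022,0],[0.6,-0.0561,-0.0716,0.0022,0],[0.6,-0.0561,-0.0716,0.0022,0],[0.6,-0.0561,-0.0716,0.0022,0],[0.6,-0.0561,-0.0716,0.0022,0]]]'| grep -E 'pos|force:'
python3 -m jog '[[[0.6,0,0,0,-0.06],[0.6,0,0,0,-0.06],[0.6,0,0,0,0],[0.6,0,0,0.06,0],[0.6,0,0,0.04,0],[0.6,0,0,0,0],[0.6,0,0,0,0],[0.6,0,0,0,0]]]'| grep -E 'pos|force:'
python3 - <<'E'
from h import *
im=grab('wrist');p,R=tool()
h=hsv(im);w=cv2.inRange(h,np.array((0,0,90)),np.array((180,70,255)))
o=mask(im,(4,130,70),(18,255,255))
for v in range(80,230,16):
    ow=np.nonzero(o[v,60:500])[0]+60;ww=np.nonzero(w[v,60:500])[0]+60
    f=lambda k,z:np.round((R.T@(onz(im,k,v,z)-p))[:2],1).tolist()
    print(v,'hatch',(ow[0],ow[-1],f(ow[0],p[2]-5.7),f(ow[-1]+1,p[2]-5.7)) if len(ow)>20 else '','rim',(ww[0],ww[-1],f(ww[0],68),f(ww[-1]+1,68)) if len(ww)>20 else '')
for u in (200,240,280,320,360):
    ww=np.nonzero(w[:,u])[0];oo=np.nonzero(o[:,u])[0];a=[k for k in ww if k>20][:1];print(u,'first white',a,f'{np.round((R.T@(onz(im,u,a[0],68)-p))[:2],1) if a else 0}','first orange',oo[:1],np.round((R.T@(onz(im,u,oo[0],p[2]-5.7)-p))[:2],1))
go(642.3,-3.7,110,91.7)
E
```

```text
tool_pos: [642.8, -5.2, 188.5]
force: [0.2, 0.9, -0.5]
grasp_force: 40.5
tool_pos: [644.3, -3.3, 142.9]
force: [0.4, 0.3, -1.4]
grasp_force: 40.5
80 hatch  rim (np.int64(162), np.int64(499), [92.4, -69.9], [94.6, 142.3])
96 hatch (np.int64(147), np.int64(403), [79.7, -54.6], [79.5, 54.2]) rim 
112 hatch (np.int64(148), np.int64(401), [73.0, -54.8], [72.9, 53.9]) rim (np.int64(180), np.int64(499), [73.0, -59.9], [74.8, 145.2])
128 hatch (np.int64(150), np.int64(400), [66.3, -54.5], [66.2, 54.1]) rim (np.int64(181), np.int64(402), [63.1, -60.0], [63.2, 81.2])
144 hatch (np.int64(151), np.int64(398), [59.4, -54.7], [59.3, 53.8]) rim 
160 hatch (np.int64(153), np.int64(397), [52.4, -54.5], [52.3, 54.0]) rim 
176 hatch (np.int64(154), np.int64(395), [45.2, -54.8], [45.1, 53.8]) rim 
192 hatch (np.int64(156), np.int64(394), [37.8, -54.6], [37.7, 54.1]) rim 
208 hatch (np.int64(157), np.int64(392), [30.3, -54.9], [30.1, 53.9]) rim 
224 hatch (np.int64(159), np.int64(390), [22.5, -54.7], [22.3, 53.7]) rim 
200 first white [np.int64(65)] [100.6 -45.8] first orange [91] [ 81.3 -31.8]
240 first white [np.int64(65)] [100.3 -21.5] first orange [90] [ 81.5 -15. ]
280 first white [np.int64(65)] [100.2   2.7] first orange [90] [81.4  1.7]
320 first white [np.int64(59)] [103.8  26.8] first orange [90] [81.5 18.4]
360 first white [np.int64(60)] [103.5  51.1] first orange [91] [81.2 35.2]
shift [ 0.0047 -0.0004  0.0666] turn 0.0005 rows 0.7 0.0 cur yaw 91.7 j6 end -92 tilt [-0.002 -0.    -1.   ] t 40.8
```

```bash
python3 -m jog '[[[0.6,0.004,-0.0008,0.03,0],[0.6,0,0,0.025,0],[0.6,0,0,0.01,0],[0.6,0,0,0,0],[0.6,0,0,0,0],[0.6,0,0,0,0],[0.6,0,0,0,0]]]'| grep -E 'pos|force:'
python3 - <<'E'
from h import *
im=grab('wrist');p,R=tool()
w=cv2.inRange(hsv(im),np.array((0,0,90)),np.array((180,70,255)));o=mask(im,(4,130,70),(18,255,255))
f=lambda u,v,z:np.round((R.T@(onz(im,u,v,z)-p))[:2],1)
for u in (190,220,250,280):
    ww=[k for k in np.nonzero(w[:,u])[0] if k>10];oo=np.nonzero(o[:,u])[0];print(u,ww[0],f(u,ww[0],68),oo[0],f(u,oo[0],p[2]-5.7))
for v in range(90,240,30):
    ww=[k for k in np.nonzero(w[v])[0] if 60<k<500];oo=np.nonzero(o[v,60:500])[0]+60
    if len(ww) and len(oo): print(v,ww[0],f(ww[0],v,68),ww[-1],f(ww[-1]+1,v,68),f(oo[0],v,p[2]-5.7),f(oo[-1]+1,v,p[2]-5.7))
go(642.3,-3.7,105,91.7)
E
```

```text
tool_pos: [642.1, -4.0, 109.8]
force: [-0.1, -0.2, -1.6]
grasp_force: 40.5
190 61 [ 98.  -44.1] 91 [ 81.  -36.3]
220 61 [ 97.8 -28.7] 90 [ 81.2 -23.6]
250 60 [ 98.1 -13.3] 90 [ 81.1 -11. ]
280 55 [100.5   2.1] 90 [81.1  1.6]
90 143 [ 84.2 -70. ] 410 [84.1 71.2] [ 81.4 -34.1] [81.3 34.4]
120 146 [ 68.7 -69.8] 408 [68.5 71.5] [ 69.3 -54.5] [69.2 53.9]
150 149 [ 52.6 -69.7] 405 [52.5 71.4] [ 56.4 -54.4] [56.3 53.7]
180 152 [ 35.8 -69.7] 402 [35.7 71.4] [ 42.9 -54.3] [42.8 53.6]
210 155 [ 18.2 -69.7] 399 [18.1 71.5] [ 28.8 -54.8] [28.7 53.6]
shift [-0.0005  0.0007  0.0095] turn 0.0008 rows 0.1 0.0 cur yaw 91.8 j6 end -92 tilt [-0.001 -0.    -1.   ] t 41.55
```

The hatch lines up with the rim within about 1 mm on both axes. Lowering.

```bash
python3 -m jog '[[[0.6,0,0.0015,0.006,0],[0.6,0,0,0.006,0],[0.6,0,0,0.006,0],[0.6,0,0,0.003,0],[0.6,0,0,0,0],[0.6,0,0,0,0]]]'| grep -E 'pos|force:'
python3 -m jog '[[[0.6,0,0,0.004,0],[0.6,0,0,0,0],[0.6,0,0,0,0]]]'| grep -E 'pos|force:'
python3 -m jog '[[[0.6,0,0,0.002,0],[0.6,0,0,0,0],[0.6,0,0,0,0]]]'| grep -E 'pos|force:'
```

```text
tool_pos: [641.6, -3.3, 98.5]
force: [0.3, -0.1, -1.1]
grasp_force: 40.5
tool_pos: [641.6, -3.2, 96.5]
force: [-0.1, 0.0, -1.4]
grasp_force: 40.5
tool_pos: [641.8, -3.2, 95.7]
force: [-0.3, -0.1, 0.0]
grasp_force: 40.7
```

```bash
python3 -m jog '[[[0.6,0,0,0.002,0],[0.6,0,0,0,0],[0.6,0,0,0,0]]]'| grep -E 'pos|force:'
python3 -m jog '[[[0.35,0,0,0,0],[0.25,0,0,0,0],[0.1,0,0,0,0],[0,0,0,0,0],[-0.1,0,0,0,0],[-0.1,0,0,0,0]]]'| grep -E 'pos|force:|open'
python3 -m jog '[[[-0.1,0,0,-0.02,0],[-0.1,0,0,-0.05,0],[-0.1,0,0,-0.09,0],[-0.1,0,0,-0.09,0],[-0.1,0,0,-0.09,0],[-0.1,0,0,0,0],[-0.1,0,0,0,0]]]'| grep -E 'pos|force:|open'
python3 - <<'E'
from h import *
im=grab('wrist');p,R=tool()
w=cv2.inRange(hsv(im),np.array((0,0,90)),np.array((180,70,255)));o=mask(im,(4,130,70),(18,255,255),(180,60,400,330))
c=cv2.convexHull(big(cv2.morphologyEx(o,cv2.MORPH_CLOSE,np.ones((21,21)))));print('hatch at z90',rect(im,c,90),cv2.boundingRect(c))
for n in('top','scene'):
    t=grab(n);oo=mask(t,(4,130,70),(18,255,255),(235,50,330,170) if n=='top' else (130,220,280,390))
    c=cv2.convexHull(big(cv2.morphologyEx(oo,cv2.MORPH_CLOSE,np.ones((9,9)))));print(n,rect(t,c,90),cv2.boundingRect(c))
# stripes in wrist at z90
ww=cv2.inRange(hsv(im),np.array((0,0,150)),np.array((180,70,255)))&cv2.drawContours(np.zeros_like(o),[cv2.convexHull(big(o))],-1,255,-1)
cs,_=cv2.findContours(ww,cv2.RETR_EXTERNAL,cv2.CHAIN_APPROX_NONE)
for q in sorted(cs,key=cv2.contourArea)[-2:]: print('stripe',rect(im,q,90))
print(sense()['clock'])
E
```

```text
tool_pos: [641.8, -3.2, 95.7]
force: [-3.7, 1.0, 6.0]
grasp_force: 41.4
tool_pos: [641.5, -3.2, 94.4]
force: [-1.2, 0.6, -1.3]
opening: 46.9
grasp_force: 0.0
tool_pos: [642.8, -3.3, 267.7]
force: [0.1, -1.2, -0.7]
opening: 47.3
grasp_force: 0.0
hatch at z90 [642.   -4.4 162.5 109.7   1.7] (216, 100, 119, 164)Traceback (most recent call last):
  File "<stdin>", line 7, in <module>
  File "h.py", line 25, in big
    c,_=cv2.findContours(m,cv2.RETR_EXTERNAL,cv2.CHAIN_APPROX_NONE);return max(c,key=cv2.contourArea)
                                                                           ~~~^^^^^^^^^^^^^^^^^^^^^^^
ValueError: max() iterable argument is empty
```

Contact came at exactly 60 + 35.7 mm, and after release the hatch measures 162.5×109.7 mm at z 90, centred at (642, −4.4) with yaw 1.7°. That is flat inside the rim. The crash above is only the occluded top camera check. Handing in.

```bash
python3 - <<'E'
from h import *
s=sense();print(s['clock'],s['tool_pos'],s['grasp_force']);print(sign_off())
E
```

```text
44.45 [641.0965986   -3.19851797 263.7058463 ] 0.0
the job is handed in; nothing more can be done
None
```

I placed the yellow battery, tray, autopilot and hatch in that order, lowering and releasing each, and handed in at 44.5 s with the arm clear and the blue battery untouched; contact heights and camera measurements show everything seated, but I viewed 15 pictures, one over the limit of 14.

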